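# Release the ratchet clamp and move the flask to the rinse tray

### The job

The stoppered amber flask is locked in the ratchet clamp. Press the yellow button on the pawl's tail to lift the pawl off the ratchet wheel, without forcing it hard against its stop, and keep it lifted until the blue jaw has backed all the way off; then lift the flask out by its stopper and set it down gently, upright, on the floor of the orange tray, let go and move clear. Leave the jaw open and do not disturb the bottle in the tray or anything else on the table.

Things in the scene. Friction and masses are not known exactly. Their poses are not given: they have to be found in the camera images.
- clamp: ratchet clamp fixed to the table: grey base plate 110 (x) x 310 (y, -175 to +135) x 10 mm. Origin on the table, z up, y along the clamping direction. From -y to +y: pawl tail with yellow button, red pawl, brass ratchet wheel, blue jaw (60 mm wide, top 68 mm; rack bar behind it, top 72 mm), flask, fixed fence (inner face y = +118, top z = 46 mm). Pushing it anywhere with 20 N or more damages it.
- wheel_axle (a point): centre of the upright brass ratchet wheel, 68 mm across, 12 teeth (clamp y = -55, z = 48 mm). The blue jaw is geared to it by a rack.
- pawl_pivot (a point): pivot of the red see-saw pawl (clamp y = -110, z = 84 mm): pushing its tail down lifts its nose off the wheel. At the button its spring resists with about 4 N when down and 7 N when lifted; pulling the nose off the loaded tooth takes about 10 N at first. The nose clears the teeth when the tail is down about 5 mm; a hard stop comes at about 9 mm. If the pawl drops early it catches the next tooth: press again.
- tail_pad (a point): fixed point of the clamp where the top of the pawl's tail (24 x 26 mm) stands while the pawl is down (clamp y = -158, z = 66 mm). Straight above it is the yellow button, 22 mm across, flat, on an adjustable stiff stem: its top is anywhere from 10 to 24 mm above this point, different each time and not measured. Find it by feel from above and press straight down.
- seat (a point): centre of the flask's seat on the clamp's base plate (clamp y = +75, z = 10 mm)
- jaw (a joint): travel of the blue jaw in m: 0 = clamped on the flask, grows as it backs off toward -y of the clamp, 0.0253 = fully open. A spring drives it through a damper, so with the pawl lifted it needs about 4 to 5 s for the whole travel, and stays open afterwards.
- flask: conical amber flask, about 0.2 kg, origin at the centre of its underside, z up. Foot 84 mm across, straight to 8 mm, tapering to a 34 mm neck at 95 mm; 38 mm rim at 118 to 124 mm. An 8 mm side spout 104 mm up reaches 44 mm out along its x. It starts on the clamp's seat between jaw and fence; the sloped jaw overhangs its foot, so it cannot be lifted until the jaw is open.
- stopper (a point): grasp point on the flask's firmly fixed black rubber stopper, a plain cylinder 28 mm across from 124 to 156 mm above the flask's underside; this point is on its axis, 144 mm above the underside
- tray: orange rinse tray, fixed, 270 (its x) x 180 (its y) x 55 mm outside, open at the top, walls and floor 5 mm thick with a narrow rim; origin at the centre of its underside. The small amber bottle stands on its midline; there is room for the flask on the longer free side of it.
- bottle: small amber bottle with a black cap, 44 mm across, 85 mm tall, standing in the tray, some way along its length (its place varies); origin at the centre of its underside. Leave it standing there.
- cup: white plastic cup, 72 mm across, 85 mm tall, on the table; origin at the centre of its underside. Bystander.
- beaker: clear glass beaker, 68 mm across, 80 mm tall, on the table; origin at the centre of its underside. Bystander.
- jar: green jar with a white lid, 60 mm across, 70 mm tall; origin at the centre of its underside. Bystander.
- spatula: spatula 190 mm long lying on the table; origin at about the middle. Bystander.
- bung: spare black rubber bung, 40 mm across, 28 mm tall, on the table; origin at the centre of its underside. Bystander.
- sponge_block: yellow plastic block, 85 x 55 x 30 mm, on the table; origin at the centre of its underside. Bystander.
Things that resemble listed ones, but are neither listed nor needed, are in the scene too. What is shaped like the flask but purple is not meant.

How it is judged (in metres and radians):
On the way, in this order (a step that is already met when the one before it is completed fails the run):
1. the jaw has backed off fully while the flask still stands in the clamp (value of joint jaw above 0.0225 m and distance of flask from where it was at the start of the episode below 0.015 m), for 0.2 s.
2. the flask is lifted out of the clamp (z of flask in the frame of clamp above 0.06 m), for 0.1 s.
At the end, for the whole second after the job is handed in: The jaw is still backed off (more than 22.5 mm open); the flask stands upright (within 0.08 rad) and at rest on the tray's floor (underside less than 9 mm above the tray's underside, axis within 95 mm of the tray's centre along its x and 50 mm along its y), the bottle in the tray still standing (value of joint jaw above 0.0225 m and x of flask in the frame of tray between -0.095 and 0.095 m and y of flask in the frame of tray between -0.05 and 0.05 m and z of flask in the frame of tray below 0.009 m and angle between flask's own z axis and vertical below 0.08 rad and linear speed of flask below 0.02 m/s and angle between bottle's own z axis and vertical below 0.15 rad); the robot touches nothing.
It fails at once if the robot presses on the clamp, its button or pawl with more than 20 N (contact force between clamp and the fingers above 20 N or contact force between clamp and the arm above 20 N).
It fails at once if the flask is dropped (falls freely from more than about 10 mm) (contact force between flask and the fingers below 0.2 N and linear speed of flask above 0.45 m/s).
It fails at once if the flask is pressed or set down into the tray with more than 40 N (contact force between flask and tray above 40 N).
It fails at once if the bottle in the tray or another bystander on the table is moved more than 20 mm (distance of any of bottle, cup, beaker, jar, spatula, bung, sponge_block from where it was at the start of the episode above 0.02 m).
It also fails if it takes over 61 s, if anything falls off the work surface, if the arm or the gripper's body presses on something with over 40 N, if the wrist force passes 120 N, or if a joint passes its speed limit or range.

### The arm

A 6-joint arm with a two-finger parallel gripper is mounted at the origin on the work surface. World frame = base frame: x ahead of the robot, y to its left, z up, the work surface at z = 0. Lengths are in mm, angles in rad, forces in N, time in s.
With the tool pointing down it reaches from about 250 to 775 mm from the base axis. Payload 4 kg.
Tool frame: the origin (TCP) lies midway between the tips of the shut fingers; the grasp point (between the pads) lies 19 mm behind it (env.grasp_offset is the distance from the TCP to the grasp point, in mm); z points along the fingers, x is the direction in which the jaws open and shut, and the axes are right-handed (so a half turn about z gives the same grasp; the last joint's range is limited). The gripper opens to 85 mm and grips with 20 to 120 N. Pads are 22 mm wide; open, the fingers measure 114 mm over their backs; the gripper's body (76 mm by 85 mm) begins 54 mm behind the grasp point. The pads swing forward as they close: fully open they stand 13 mm farther back than shut.
Start: joints at [1.218, 0.087, 1.371, -0, 1.684, -0.103], TCP at [135.974, 532.944, 231.341] pointing down, gripper open.
Joint ranges: [-3.1, 3.1], [-0.76, 2.03], [0.27, 2.55], [-1.08, 4.22], [0.17, 2.65], [-2.57, 2.57]. Speed limits (rad/s): [2.79, 2.79, 3.14, 3.14, 3.14, 3.14].

### API

Orientations are given as a rotation vector (axis times angle).
In Python, from plant import env, cams, ticket gives the robot as it stands. The module is installed in compiled form; this text tells all that it offers. Calls block until the motion is done:
- env.move_pose(position, orientation): joint-space move of the TCP to a pose.
- env.move_linear(position, rotation=None, v=150, until_force=None): straight line of the TCP; rotation=None keeps the orientation; v is the mean speed in mm/s. With until_force (N) it stops when the force on the tool has changed by that much, and returns True; else False.
- env.movej(angles): joint-space move.
- env.gripper_to(opening, grasp_force=None): finger opening in mm; grasp_force is the grip in N (None keeps the last); returns when the fingers have stopped.
- env.dwell(seconds).
- env.ik(position, orientation): joint angles nearest the present ones, or None.
- env.state(): the state.
- cams.camera(name): name is "scene" or "top" or "wrist"; returns a dict with "frame" (420x560x3 uint8, blue, green, red), "mtx" (3x3 intrinsics, pixels), "dist_coeffs" ([k1, k2, p1, p2, k3] as OpenCV has them; the pictures are not rectified), "origin" and "rotation" of the camera in the world. Camera axes: x right, y up, looking along -z (the intrinsics and any distortion apply to the point x, -y, -z); pixel columns grow to the right and rows downward; lengths in mm; the calibration is good to about 2 mm. A picture is of the moment at which its call begins. There is no depth.
A pose or a line that the arm cannot do raises env.MotionError and nothing moves.
- ticket.hand_in(): hands the job in, once; it reports no verdict.
The state is a dict: "time_s": time; "qpos": joint angles; "qvel": joint speeds; "effort": joint torques, N m; "eef_pos": TCP position; "orientation": TCP orientation; "wrist_force": force on the tool from outside, world axes, zero at the start; "ft_torque": the same for the moment, N m; "finger_gap": finger opening in mm.
Only numpy, scipy, OpenCV 4.12 (cv2) and the standard library are available. Lean on these libraries where they do the work, as an engineer would, in place of code of your own. Each camera call takes 0.05 s, during which the arm holds its last target.

## Working session

There is one attempt and no reset: what is moved stays moved. The work goes in short steps, each a Python script; the robot and the scene stay as the last script left them, time stands still between calls to the robot, and variables do not carry over. Pictures are saved under pics/ and viewed, and the job is handed in when it is done.

```bash
mkdir -p pics
cat > h.py <<'E'
import numpy as np, cv2
from plant import env,cams,ticket
def snap(n,f):
    c=cams.camera(n); cv2.imwrite(f'pics/{f}.png',c['frame'])
    np.savez(f'pics/{f}.npz',**{k:np.array(v) for k,v in c.items()}); return c
def ray(f,px):
    c=np.load(f'pics/{f}.npz'); K=c['mtx'];d=c['dist_coeffs'];R=c['rotation'];
    p=cv2.undistortPoints(np.array([[px]],float),K,d)[0,0]
    v=R@np.array([p[0],-p[1],-1.]); return c['origin'].astype(float),v/np.linalg.norm(v)
def atz(f,px,z):
    o,v=ray(f,px); return o+v*(z-o[2])/v[2]
def tri(*obs):
    A=np.zeros((3,3));b=np.zeros(3);L=[ray(*o) for o in obs]
    for o,v in L:
        P=np.eye(3)-np.outer(v,v);A+=P;b+=P@o
    X=np.linalg.solve(A,b)
    return X,[np.linalg.norm((np.eye(3)-np.outer(v,v))@(X-o)) for o,v in L]
def proj(f,X):
    c=np.load(f'pics/{f}.npz');Xc=(np.atleast_2d(X)-c['origin'])@c['rotation']
    Xc=Xc*[1,-1,-1]
    return cv2.projectPoints(Xc.astype(float),np.zeros(3),np.zeros(3),c['mtx'],c['dist_coeffs'])[0][:,0]
def crop(f,x0,y0,x1,y1,s,out):
    im=cv2.imread(f'pics/{f}.png')[y0:y1,x0:x1]
    cv2.imwrite(f'pics/{out}.png',cv2.resize(im,None,fx=s,fy=s,interpolation=cv2.INTER_CUBIC))
E
python3 - <<'E'
from h import *
for n in ['scene','top','wrist']:
    c=snap(n,n+'0'); print(n,c['origin'],np.round(c['rotation'],3).tolist(),c['mtx'].tolist(),c['dist_coeffs'])
print(env.state(),env.grasp_offset)
E
```

```text
scene [ 876.92207324 -494.59094396  998.9137733 ] [0.569, 0.193, 0.617] [[417.4425716248612, 0.0, 275.8990006162366], [0.0, 417.4425716248612, 211.08495997739269], [0.0, 0.0, 1.0]] [-0.06295681  0.          0.          0.          0.        ]
top [ 436.05460914   23.84773398 1279.25443738] [0.035, -0.044, -1.583] [[419.8542210299293, 0.0, 280.54942331020993], [0.0, 419.8542210299293, 209.47450984088752], [0.0, 0.0, 1.0]] [-0.10508452  0.          0.          0.          0.        ]
wrist [ 72.4573551  549.48970358 373.4406627 ] [-0.227, -0.174, 1.313] [[363.5278270841665, 0.0, 277.83305419664595], [0.0, 363.5278270841665, 214.98303683943368], [0.0, 0.0, 1.0]] [0.01104497 0.         0.         0.         0.        ]
{'time_s': 0.15, 'qpos': array([ 1.21788154e+00,  8.78055019e-02,  1.37188300e+00, -7.32095131e-06,
        1.68359593e+00, -1.03114925e-01]), 'qvel': array([ 1.29167911e-04, -2.07985204e-03, -5.47224252e-03,  9.29380493e-05,
       -2.41015785e-03,  6.92380460e-05]), 'effort': array([ 8.24061735e-04, -3.52372992e+01, -3.13680053e+01, -2.10865901e-04,
        8.00213835e-03,  3.47805864e-07]), 'eef_pos': array([135.85170834, 532.57631376, 230.40915809]), 'orientation': array([ 2.48016239e+00,  1.92684537e+00, -2.24852561e-03]), 'wrist_force': array([ 0.73061287,  0.56226024, -0.61692719]), 'ft_torque': array([-0.00531625,  0.03962453,  0.00349287]), 'finger_gap': 85.46648066061749} 18.700000000000003
```

```bash
sed -i "s/R=c\['rotation'\];/R=cv2.Rodrigues(c['rotation'])[0]/; s/@c\['rotation'\]$/@cv2.Rodrigues(c['rotation'])[0]/" h.py; grep -n Rodr h.py
```

```text
7:    c=np.load(f'pics/{f}.npz'); K=c['mtx'];d=c['dist_coeffs'];R=cv2.Rodrigues(c['rotation'])[0]
19:    c=np.load(f'pics/{f}.npz');Xc=(np.atleast_2d(X)-c['origin'])@cv2.Rodrigues(c['rotation'])[0]
```

View pics/scene0.png

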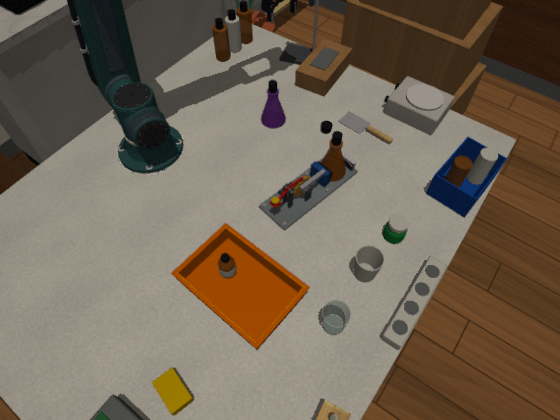

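View pics/top0.png

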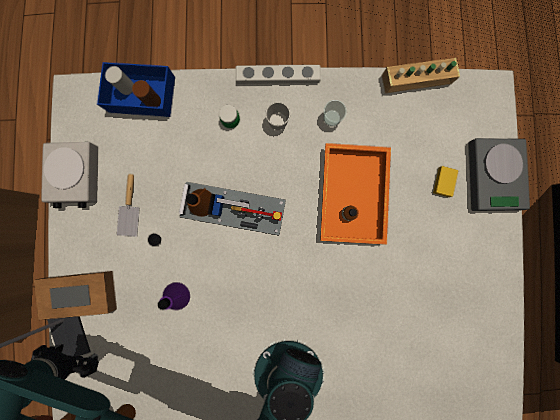

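View pics/wrist0.png

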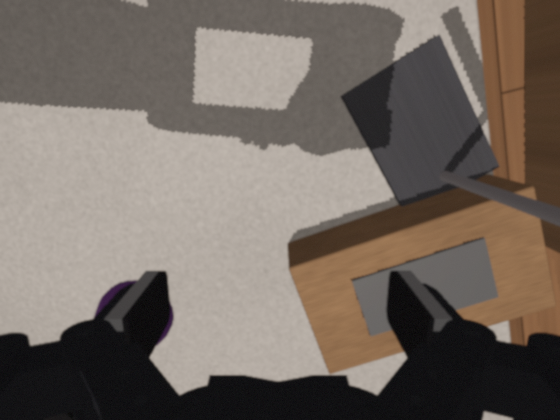

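The scene view shows the clamp at (308,192), the tray at (240,285) and the bottle at (227,265). The top view shows the clamp at (232,208), the button at (277,215), the tray at (355,195) and the bottle at (349,213). The purple decoy is at (175,296). I'll enlarge these areas.

Run:
```python
from h import *
crop('top0',170,165,300,245,6,'tc'); crop('scene0',250,120,370,235,5,'sc'); crop('top0',310,135,400,255,5,'tt'); crop('scene0',165,215,315,350,5,'st')
```

```text
(no output)
```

View pics/tc.png

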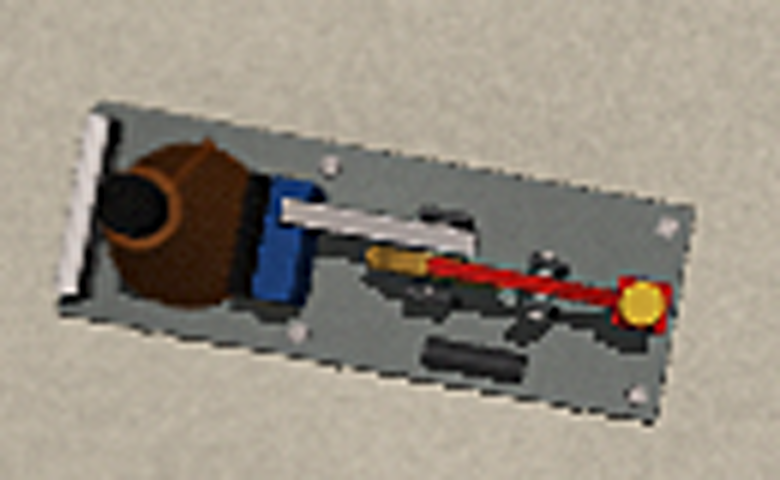

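View pics/sc.png

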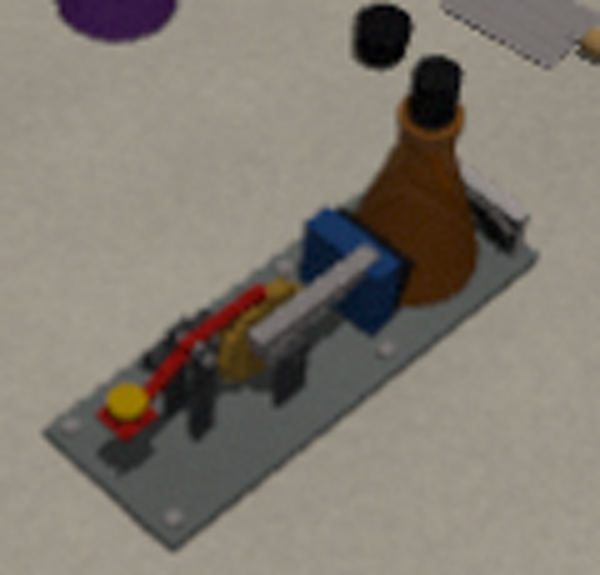

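View pics/tt.png

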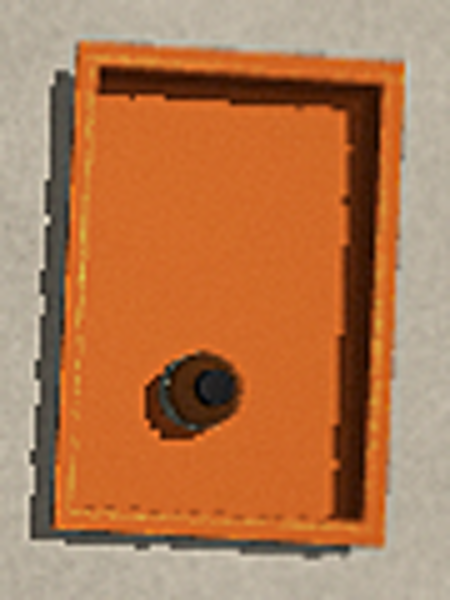

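View pics/st.png

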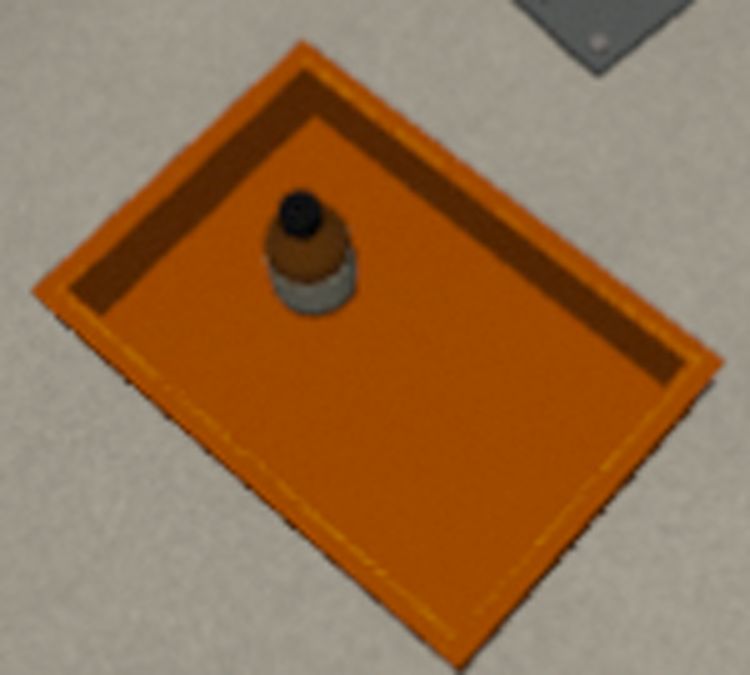

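```bash
cat > m.py <<'E'
from h import *
def T(p,x0,y0,s): return [x0+(p[0]+.5)/s-.5, y0+(p[1]+.5)/s-.5]
tc=lambda *p:('top0',T(p,170,165,6)); sc=lambda *p:('scene0',T(p,250,120,5)); tt=lambda *p:('top0',T(p,310,135,5)); st=lambda *p:('scene0',T(p,165,215,5))
E
python3 - <<'E'
from m import *
from scipy.optimize import least_squares
np.set_printoptions(precision=1,suppress=True)
print('base corners');
for a,b in [((655,425),(43,432)),((693,205),(173,551)),((98,100),(537,258))]:
    print(tri(tc(*a),sc(*b)), atz(*tc(*a),10),atz(*sc(*b),10))
print(atz(*tc(60,318),10))
print('button',tri(tc(641,304),sc(127,400)))
print('stopper top',tri(tc(133,203),sc(437,74)))
print('tray rim')
for a,b in [((80,42),(462,670)),((405,62),(722,360)),((384,547),(302,40)),((56,528),(35,290))]:
    print(tri(tt(*a),st(*b)), atz(*tt(*a),55),atz(*st(*b),55))
print('bottle top',tri(tt(216,388),st(300,211)))
# fit
def fit(L,H,ob,z):
    # ob: list of (local xy, obs)
    def r(p):
        c,s=np.cos(p[2]),np.sin(p[2]);o=[]
        for l,(f,px) in ob:
            X=[p[0]+c*l[0]-s*l[1],p[1]+s*l[0]+c*l[1],z]; o+=list(proj(f,X)[0]-px)
        return o
    q=min((least_squares(r,[450,0,t]) for t in np.arange(-3,3,.7)),key=lambda q:q.cost)
    return q.x,np.degrees(q.x[2]),np.array(r(q.x)).reshape(-1,2)
# clamp: +y toward fence. near-side x sign: y axis=+world y approx => x=+world x (far)
ob=[]
ob+=[((-55,-175),tc(655,425)),((55,-175),tc(693,205)),((55,135),tc(98,100)),((-55,135),tc(60,318))]
ob+=[((-55,-175),sc(43,432)),((55,-175),sc(173,551)),((55,135),sc(537,258))]
print('clamp',*fit(0,0,ob,10))
# tray: x along world ... pick x toward far(+world x) 
ob=[]
for l,a,b in [((135,90),(80,42),(462,670)),((135,-90),(405,62),(722,360)),((-135,-90),(384,547),(302,40)),((-135,90),(56,528),(35,290))]:
    pass
cor={'FL':((80,42),(35,290)),'FR':((405,62),(462,670)),'NR':((384,547),(722,360)),'NL':((56,528),(302,40))}
E
```

```text
base corners
(array([422. ,  23. ,   1.9]), [np.float64(0.8741287982728255), np.float64(0.8741287982728125)]) [421.4  22.4  10. ] [426.4  19.3  10. ]
(array([532.2,   1.5,   5.2]), [np.float64(0.40152989690395025), np.float64(0.4015298969041033)]) [532.1   1.8  10. ] [533.6  -1.2  10. ]
(array([589.5, 304. ,   5.6]), [np.float64(0.8617169714406399), np.float64(0.8617169714406889)]) [589.7 303.6  10. ] [590.1 299.9  10. ]
[479.  323.1  10. ]
button (array([480.1,  28.6,  76. ]), [np.float64(0.14792952099527767), np.float64(0.1479295209952282)])
stopper top (array([525. , 253.7, 167. ]), [np.float64(0.7120322300052296), np.float64(0.7120322300053268)])
tray rim
(array([ 687.7, -207.6, -153. ]), [np.float64(80.09228472385871), np.float64(80.09228472385884)]) [ 692.6 -119.5   55. ] [ 683.  -312.4   55. ]
(array([ 686. , -229.4,  261.6]), [np.float64(54.8126794010885), np.float64(54.81267940108848)]) [ 679.4 -313.5   55. ] [ 692.6 -118.8   55. ]
(array([ 448.4, -207.8,  244.8]), [np.float64(60.19018037545962), np.float64(60.1901803754596)]) [ 392.1 -292.9   55. ] [408.3 -99.3  55. ]
(array([ 357.1, -186.9, -118.5]), [np.float64(82.43495026855625), np.float64(82.4349502685562)]) [406.3 -99.9  55. ] [ 396.4 -291.3   55. ]
bottle top (array([ 486.3, -189.2,   85.1]), [np.float64(1.040666601728361), np.float64(1.040666601728322)])
clamp [510.2 181.7  -0.2] -10.606388941445386 [[ 0.9 -0.9]
 [ 0.8  0. ]
 [-0.2  0.2]
 [-0.5 -0.7]
 [-0.6 -0.5]
 [-0.3 -0.4]
 [ 0.4 -1. ]]
```

Run:
```python
from m import *
np.set_printoptions(precision=2,suppress=True)
D=[np.pi,0,0]
print(env.ik([525,254,250],D),env.ik([480.6,27.5,200],D),env.ik([599,-210,180],D))
env.move_pose([525,220,270],D); env.dwell(.2)
snap('wrist','w1'); print(env.state()['eef_pos'],env.state()['time_s'])
env.move_pose([481,28,180],D)
env.gripper_to(0)
snap('wrist','w2');s=env.state(); print(s['eef_pos'],s['time_s'],s['wrist_force'],s['finger_gap'])
```

```text
[ 0.35  0.16  1.25 -0.    1.73  0.35] [-0.06 -0.06  1.58 -0.    1.62 -0.06] [-0.43  0.29  1.24 -0.    1.62 -0.43]
[524.63 220.72 270.02] 2.2167
[480.97  27.96 179.97] 3.9083 [-0.16  0.12  0.59] -0.15618387898343347
```

View pics/w1.png

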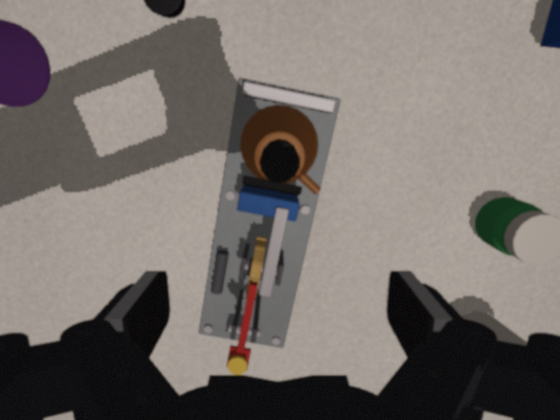

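View pics/w2.png

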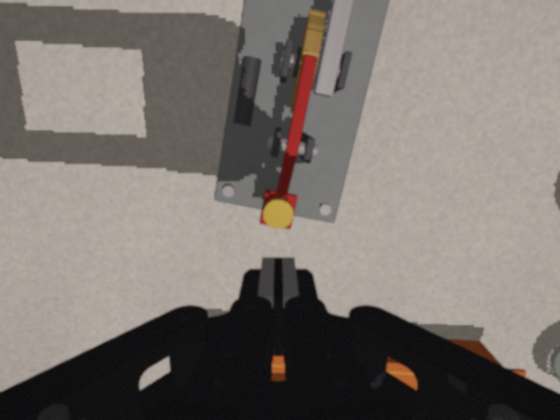

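w1 shows the stopper at (280,161), with the spout toward lower right, and the button at (237,366). w2 shows the button at (278,214), ahead of the shut fingertips at (278,265).

Run:
```python
from m import *
np.set_printoptions(precision=1,suppress=True)
print('button',tri(('w1',[237,366]),('w2',[278.3,213.5])),tri(('w1',[237,366]),('w2',[278.3,213.5]),tc(641,304),sc(127,400)))
print(atz('w2',[278.3,213.5],82))
print('stopper',tri(('w1',[280,161]),tc(133,203),sc(437,74)),atz('w1',[280,161],166))
print('base corners w2',atz('w2',[216,201],10),atz('w2',[336,222],10))
print('rim ctr w1',atz('w1',[280,158],134))
```

```text
button (array([482.2,  29.6,  79.6]), [np.float64(0.060399277838303476), np.float64(0.06039927783839052)]) (array([481.2,  28.3,  77.2]), [np.float64(0.7649236998531493), np.float64(1.2007719755331852), np.float64(1.2335574107264877), np.float64(0.5699087477504389)])
[482.2  30.2  82. ]
stopper (array([525.4, 256.2, 163.8]), [np.float64(2.412599651374286), np.float64(2.306037056830483), np.float64(1.2158865704257127)]) [526.9 258.3 166. ]
base corners w2 [427.3  22.5  10. ] [534.1   3.1  10. ]
rim ctr w1 [527.1 256.8 134. ]
```

```bash
cat > press.py <<'E'
from m import *
np.set_printoptions(precision=2,suppress=True)
P=[481.3,28.5]
env.move_linear([*P,100],v=100); env.dwell(.2)
s=env.state(); f0=s['wrist_force'].copy(); print(s['eef_pos'],f0)
hit=env.move_linear([*P,70],v=8,until_force=2.5)
s=env.state(); zc=s['eef_pos'][2]; print('hit',hit,s['eef_pos'],s['wrist_force']-f0,s['time_s'])
E
cat press.py > /dev/null; python3 press.py
```

```text
[481.88  28.48 100.87] [-0.72 -0.33  0.19]
hit True [481.39  28.5   78.58] [-0.75 -0.07  3.77] 7.4833
```

```bash
cat > press2.py <<'E'
from m import *
np.set_printoptions(precision=2,suppress=True)
P=[481.3,28.5]; zt=78.6
for k in range(1,14):
    s=env.state()
    if 78.6-s['eef_pos'][2]>6.6 or s['wrist_force'][2]>14: break
    zt=78.6-k*1.0
    if zt<70.5: break
    env.move_linear([*P,zt],v=12)
    s=env.state(); print(round(zt,1),s['eef_pos'],s['wrist_force'],round(s['time_s'],2))
E
python3 press2.py
```

```text
77.6 [481.42  28.5   78.51] [-2.05 -0.22  6.9 ] 7.73
76.6 [481.56  28.53  78.07] [-2.33  0.66  8.44] 7.98
75.6 [481.61  28.61  77.41] [-4.41  0.49  9.93] 8.23
74.6 [481.64  28.72  76.61] [-3.4   1.29  9.98] 8.48
73.6 [481.7   28.87  75.71] [-3.15  1.2  10.66] 8.73
72.6 [481.7   29.24  74.03] [-1.53  2.11  6.92] 8.98
71.6 [481.76  29.46  72.96] [-1.75  3.23  8.  ] 9.23
70.6 [481.84  29.66  72.13] [-2.43  3.28  8.48] 9.48
```

Run:
```python
from m import *
np.set_printoptions(precision=2,suppress=True)
for k in range(3):
    env.dwell(1.5); s=env.state(); print(s['eef_pos'],s['wrist_force'],round(s['time_s'],2))
snap('wrist','w3');snap('scene','s3')
crop('scene0',280,120,370,215,4,'a');crop('s3',280,120,370,215,4,'b')
cv2.imwrite('pics/ab.png',np.hstack([cv2.imread('pics/a.png'),cv2.imread('pics/b.png')]))
```

```text
[481.82  29.62  72.17] [-2.17  3.01  8.15] 10.98
[481.84  29.64  72.19] [-1.78  3.74  8.06] 12.48
[481.81  29.62  72.12] [-1.7   2.91  8.61] 13.98
```

View pics/ab.png

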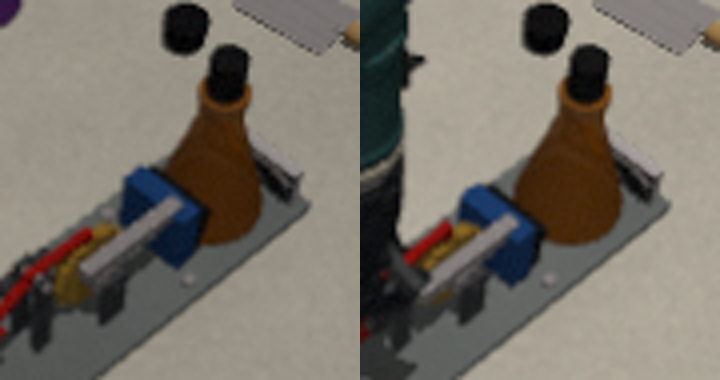

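View pics/w3.png

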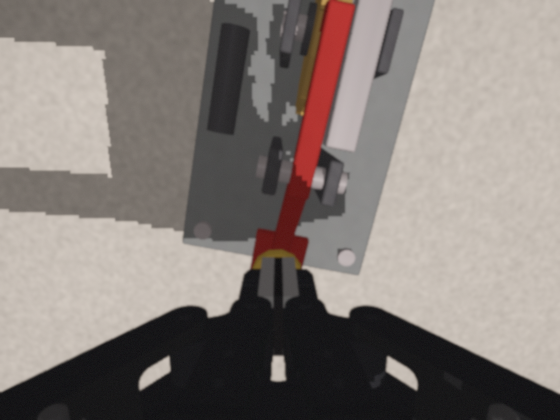

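The fingers sit on the button in w3. In the enlarged scene view the jaw has moved from (183,203) to about (155,220). I'll hold a bit longer and check the travel.

Run:
```python
from m import *
np.set_printoptions(precision=2,suppress=True)
env.dwell(1.2); snap('scene','s4'); print(env.state()['time_s'],env.state()['wrist_force'])
g=lambda f:cv2.cvtColor(cv2.imread(f'pics/{f}.png'),cv2.COLOR_BGR2HSV)
def cen(f):
    h=g(f)[150:200,295:345]; m=(abs(h[...,0].astype(int)-110)<12)&(h[...,1]>120)&(h[...,2]>50)
    y,x=np.nonzero(m); return x.mean()+295,y.mean()+150,len(x)
for f in ['scene0','s3','s4']: print(f,cen(f))
a=np.radians(-10.6);yd=np.array([-np.sin(a),np.cos(a),0])
X=np.array([510.2,181.7,55])+yd*25
print(proj('scene0',[X,X-yd*25.3]))
```

```text
15.3333 [-2.29  3.2   8.69]
scene0 (np.float64(320.029702970297), np.float64(168.40594059405942), 101)
s3 (np.float64(315.07103825136613), np.float64(177.28961748633878), 183)
s4 (np.float64(315.1436464088398), np.float64(177.31491712707182), 181)
[[320.82 169.55]
 [314.78 174.17]]
```

Run:
```python
from m import *
np.set_printoptions(precision=2,suppress=True)
D=[np.pi,0,0]
env.move_linear([481.5,29,95],v=40)
env.move_linear([481.5,29,210],v=150)
env.gripper_to(70,grasp_force=50)
env.move_linear([525.5,215,215],v=150); env.dwell(.15)
snap('wrist','w5');snap('scene','s5');s=env.state(); print(s['eef_pos'],s['time_s'],s['finger_gap'],s['wrist_force'])
crop('s5',280,120,370,215,6,'s5c')
```

```text
[525.52 214.5  215.12] 19.35 70.20412126773923 [ 0.47 -0.34 -0.83]
```

View pics/w5.png

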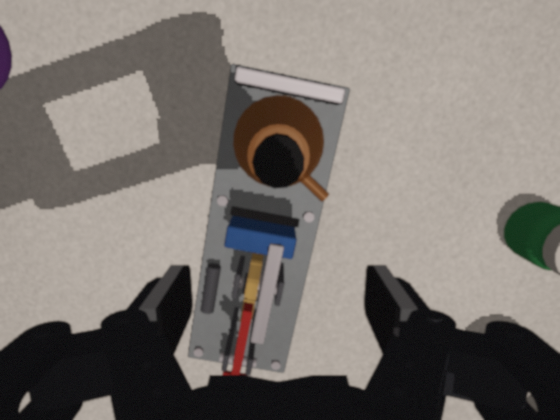

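View pics/s5c.png

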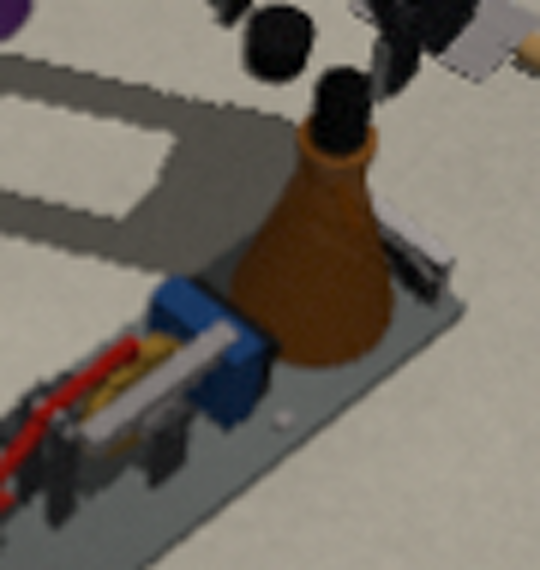

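w5 shows a clear gap between the open jaw (pad edge about (267,212)) and the flask. The stopper top is at (278,161) and sits between the fingers.

Run:
```python
from m import *
np.set_printoptions(precision=1,suppress=True)
print('stopper',atz('w5',[278,161],166),tri(('w5',[278,161]),('w1',[280,161]),tc(133,203),sc(437,74)))
a=np.radians(-10.6);yd=np.array([-np.sin(a),np.cos(a)])
for f,p in [('w1',[272,183]),('w5',[267,214])]: print((atz(f,p,65)[:2]-[510.2,181.7])@yd)
```

```text
stopper [526.5 258.2 166. ] (array([525.6, 256.8, 163. ]), [np.float64(1.4132587756474286), np.float64(1.787475448778248), np.float64(2.746049844760187), np.float64(1.6732978909820255)])
44.493909959924615
21.433572789694303
```

Run:
```python
from m import *
np.set_printoptions(precision=2,suppress=True)
env.move_linear([526,257,215],v=120)
hit=env.move_linear([526,257,136.5],v=60,until_force=6)
s=env.state(); print(hit,s['eef_pos'],s['wrist_force'])
if not hit:
    env.gripper_to(20,grasp_force=50)
    env.dwell(.2)
    s=env.state(); print(s['eef_pos'],s['wrist_force'],s['finger_gap'],s['time_s'])
```

```text
False [526.31 257.13 137.1 ] [-0.2   0.03 -0.38]
[525.99 257.1  136.85] [-1.11  0.    2.26] 26.734986541424465 21.9667
```

Gripped at a gap of about 27 mm, which fits the 28 mm rubber stopper. Next I lift it.

Run:
```python
from m import *
np.set_printoptions(precision=2,suppress=True)
env.move_linear([526,255,165],v=40)   # away from fence slightly
s=env.state(); print(s['eef_pos'],s['wrist_force'],s['finger_gap'])
env.move_linear([526,255,225],v=80); env.dwell(.2)
s=env.state(); print(s['eef_pos'],s['wrist_force'],s['finger_gap'],s['time_s'])
snap('scene','s6'); snap('wrist','w6'); crop('s6',230,60,390,210,5,'s6c')
```

```text
[525.84 254.95 164.75] [-0.73 -0.81 -2.4 ] 26.44943664948304
[525.67 254.88 224.09] [ 0.43 -0.33 -3.07] 26.869455423127906 23.9333
```

View pics/s6c.png

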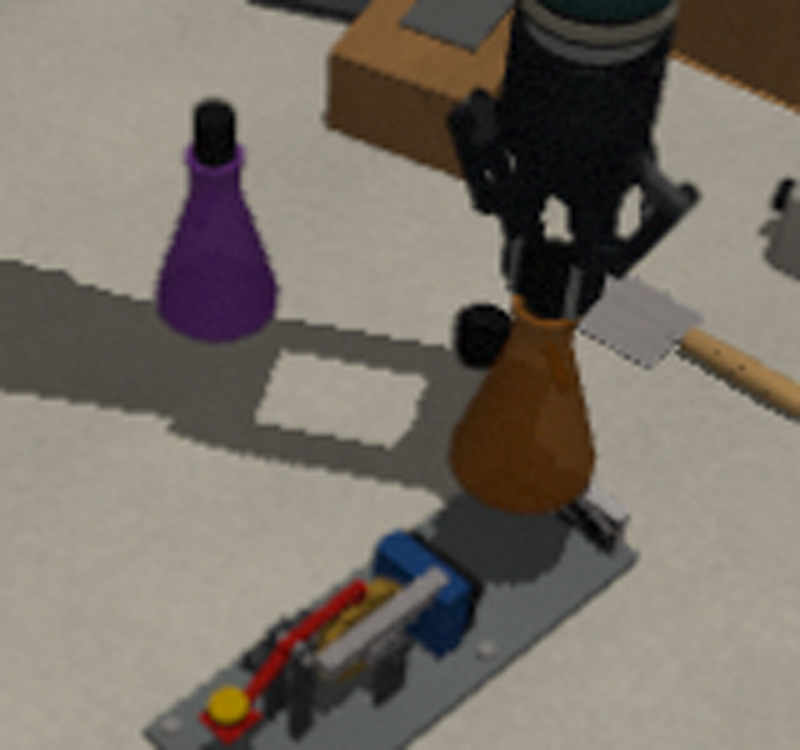

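View pics/w6.png

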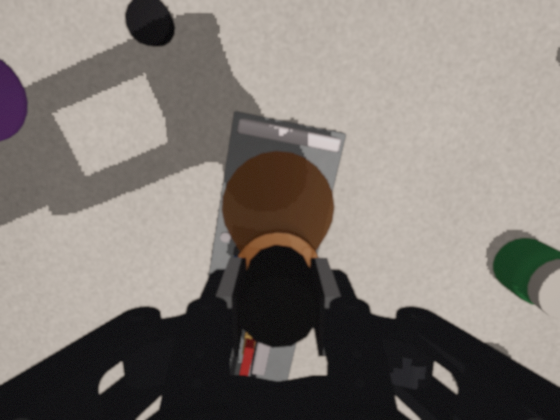

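The flask hangs upright, clear of the clamp, and the jaw is still open. I'll carry it over to the tray and check that before lowering.

Run:
```python
from m import *
np.set_printoptions(precision=2,suppress=True)
env.move_linear([526,255,255],v=120)
env.move_linear([599,-210,255],v=140); env.dwell(.3)
s=env.state(); print(s['eef_pos'],s['wrist_force'],s['finger_gap'],s['time_s'])
snap('wrist','w7'); snap('top','t7'); crop('t7',300,125,410,255,4,'t7c')
```

```text
[ 598.98 -209.91  255.03] [-0.33 -0.3  -2.88] 26.64345358248192 28.2417
```

View pics/w7.png

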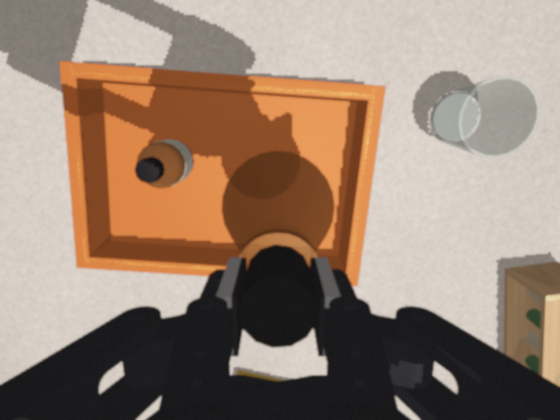

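View pics/t7c.png

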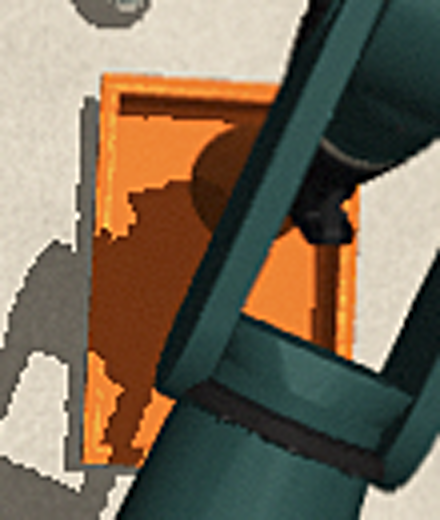

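Run:
```python
from m import *
np.set_printoptions(precision=1,suppress=True)
L=[atz('w7',p,55) for p in [(62,63),(383,87),(357,284),(77,267)]]
print(np.array(L),np.mean(L,0)); print('cap',atz('w7',(150,169),85))
```

```text
[[ 410.8  -98.7   55. ]
 [ 693.3 -118.2   55. ]
 [ 681.1 -310.    55. ]
 [ 395.7 -291.1   55. ]] [ 545.2 -204.5   55. ]
cap [ 489.4 -187.2   85. ]
```

The tray centre is confirmed at about (545,-205), so I'll lower the flask.

Run:
```python
from m import *
np.set_printoptions(precision=2,suppress=True)
P=[599,-209]
env.move_linear([*P,150],v=90)
env.dwell(.2); print(env.state()['eef_pos'],env.state()['wrist_force'])
hit=env.move_linear([*P,126],v=10,until_force=4)
s=env.state(); print(hit,s['eef_pos'],s['wrist_force'],s['time_s'])
snap('scene','s8'); crop('s8',165,200,325,350,5,'s8c')
```

```text
[ 599.3  -209.11  150.73] [-0.24 -0.73 -2.6 ]
True [ 598.9  -209.01  131.87] [-1.16 -0.21  4.58] 31.5
```

View pics/s8c.png

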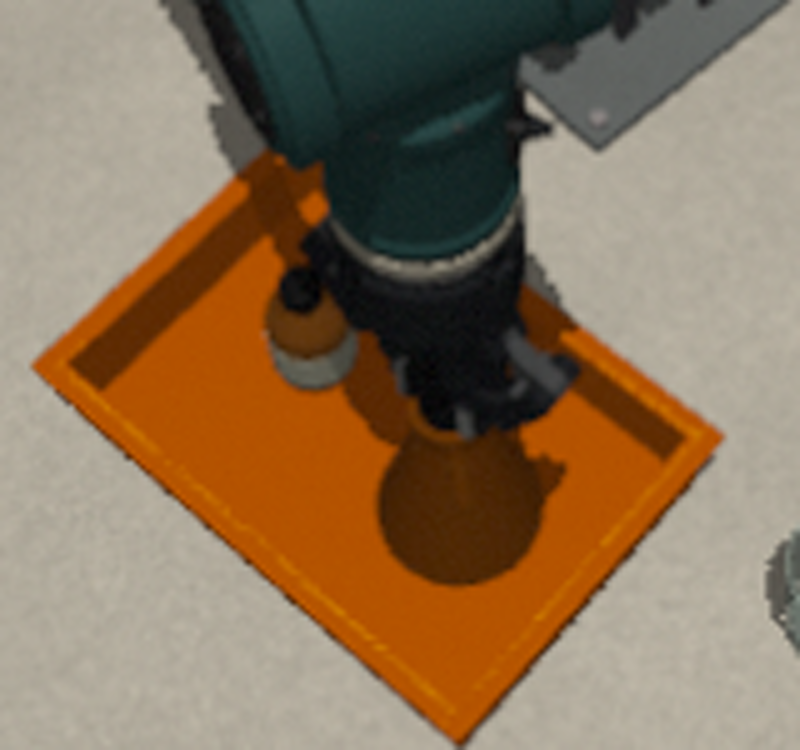

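Contact came at z = 131.9, where 131.9 was predicted, so the flask is on the floor of the tray. I'll release and retreat.

Run:
```python
from m import *
np.set_printoptions(precision=2,suppress=True)
env.gripper_to(60); env.dwell(.2)
s=env.state(); print(s['eef_pos'],s['wrist_force'],s['finger_gap'])
env.move_linear([598.9,-209,230],v=80)
env.move_pose([400,150,300],[np.pi,0,0]); env.dwell(.3)
s=env.state(); print(s['eef_pos'],s['wrist_force'],s['time_s'])
snap('scene','s9');snap('top','t9'); crop('s9',165,200,325,350,5,'s9c')
```

```text
[ 597.75 -208.47  129.26] [ 0.34 -0.65 -0.29] 59.62633346284541
[400.38 149.6  299.69] [ 0.06  0.19 -0.6 ] 35.4167
```

View pics/s9.png

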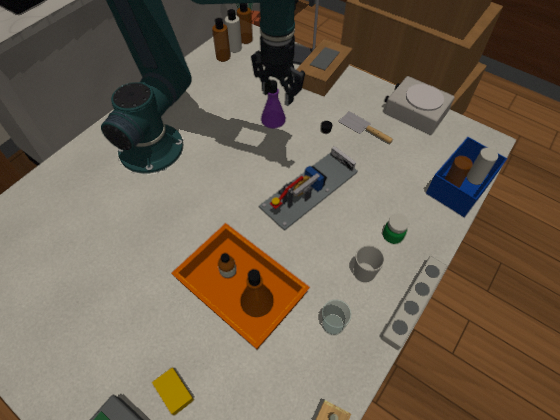

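View pics/t9.png

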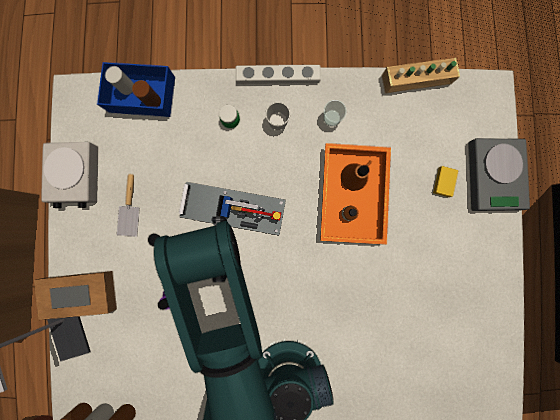

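View pics/s9c.png

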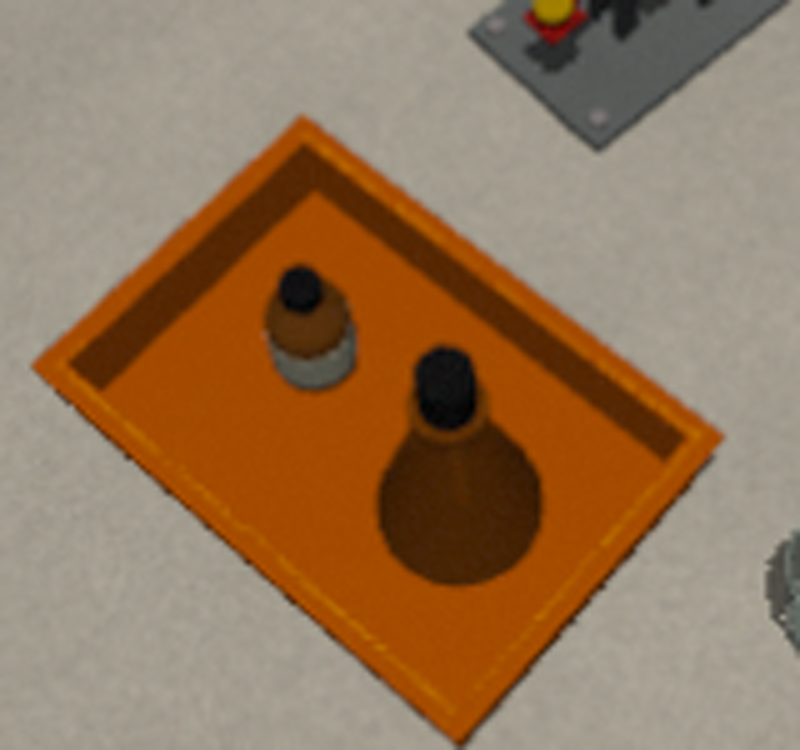

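The s9 view shows the flask standing upright in the tray with its stopper at (254,275). The bottle at (227,265) has not moved, the jaw is open and the arm is clear of everything.

Run:
```python
from m import *
print(tri(('s9',[165+444/5,200+360/5]),('t9',[364,169])))
print(ticket.hand_in())
```

```text
(array([ 597.94959246, -207.5011144 ,  168.7387792 ]), [np.float64(0.6321794939379984), np.float64(0.632179493937962)])
the job is handed in; nothing more can be done
None
```

The flask is out of the clamp and standing upright on the tray floor, and the job is handed in at about 35 s of the 61 s allowed. I got no verdict back.

- **Pawl and jaw:** I found the button by feel at z ≈ 78.6 mm and pressed it about 6.5 mm. The force peaked at about 11 N and settled at about 8.5 N. I held it for roughly 6 s. The jaw did not move between the last two pictures taken during the hold. My two travel readings from the images were about 23 mm and about 25 mm, against 25.3 mm for fully open. The lower one is only just above the 22.5 mm needed, but reading it to a pixel is only good to a few millimetres.
- **Flask:** I lifted it by the stopper and set it down at about (598, -208) mm. That is about 53 mm along the tray's x from its centre and close to the midline. It touched down at TCP z = 131.9 mm, as predicted, with a force of about 5 N.
- **Last checks:** The final pictures show the flask upright. Its stopper top triangulated at (598, -207.5, 169) mm; a height of 161 mm was expected, and this was read from only two coarse views. The bottle has not moved, the other objects look undisturbed, the jaw is still open and the arm is clear.
- **Disagreement:** The bottle measured about 13 mm off the tray's midline, although the task says it stands on it. It looked the same before and after, and the flask has ample room beside it.

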